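# Gauge two drilled blocks and sort out the tight one

## Robot

A 7-joint arm with a two-finger parallel gripper is mounted at the origin on a cart in front of the work surface, level with it; the furniture and walls round the work are solid. World frame = base frame: x ahead of the robot, y to its left, z up, the work surface at z = 0. Lengths are in mm, angles in rad, forces in N, time in s.
With the tool pointing down it reaches from about 400 to 875 mm from the base axis. Payload 4.4 kg.
Tool frame: the origin (TCP) lies at the very end of the fingers, on their centre line; the grasp point (between the pads) lies 19 mm behind it; y points along the fingers, z is the direction in which the jaws open and shut, and the axes are right-handed (so a half turn about y gives the same grasp; the last joint's range is limited). The gripper opens to 85 mm and grips with 20 to 120 N. Pads are 22 mm wide; open, the fingers measure 114 mm over their backs; the gripper's body (76 mm by 85 mm) begins 54 mm behind the grasp point. The pads swing forward as they close: fully open they stand 13 mm farther back than shut.
Start: joints at [-1.237, 0.628, 0.038, 1.517, -0.027, 0.996, -0.02], TCP at [252.98, 598.764, 231.313] pointing down, gripper open.
Joint ranges: [-3.06, 3.06], [-0.37, 2.12], [-1.25, 1.32], [0.18, 2.47], [-1.1, 4.24], [0.23, 1.98], [-2.94, 2.94]. Speed limits (rad/s): [2.57, 2.57, 3.14, 3.14, 3.14, 3.14, 3.14].

## Interface

Orientations are given as [roll, pitch, yaw] about the fixed x, y, z axes, in that order (R = Rz(yaw) Ry(pitch) Rx(roll)).
In Python, from cell import read_state, get_image, finish_job gives the robot as it stands. The module is installed in compiled form; this text tells all that it offers.
- The arm moves only by the tool servo_tool, never from a script. Its argument "increments" is a list of rows, each an object of numbers: "dx", "dy", "dz": the shift along the world's x, y, z in cm; "ax", "ay", "az": the turn, a rotation vector about the world's x, y, z in rad; "claw": the closure, from -1 (fully open) to 1 (shut). A call has 1 to 8 rows; each row is the pose to reach, as a shift and turn from the pose commanded when the call began; what a row does not reach only later rows make up. A row lasts 1/12 s, in which the tool goes at most 41.7 mm and 7.16 degrees, less where a joint would pass 70% of its speed; a pose out of reach is approached as far as the arm can. A call with a gripper value outside its range is refused whole. The fingers move at their own pace and stop on an object; the grip force is fixed at half the most. Time passes only in rows, so rows that repeat a pose let the fingers close. It gives the time, the measured TCP pose, the force and the opening at its end, in the units of the state.
- read_state(): the state, without advancing time (a new reading comes with each control period).
- get_image(name): name is "scene" or "top" or "wrist"; returns a dict with "color" (384x512x3 uint8, red, green, blue), "fov_y" (degrees; the focal length in pixels is half the picture's height over the tangent of half this angle, whatever the lens; pixels are square), "cx", "cy" (the principal point, pixels), "k1" (the pictures are not rectified: a ray, as slopes to the right and down, at radius r is drawn at 1 + k1 r^2 times it, then the intrinsics apply), "R" (3x3) and "t" (3): a world point X has camera coordinates R X + t. Camera axes: x right, y down, z forward; pixel columns grow to the right and rows downward; lengths in mm; the calibration is good to about 2 mm. A picture is of the moment at which its call begins. There is no depth.
- finish_job(): hands the job in, once; it reports no verdict.
The state is a dict: "clock": time; "qpos": joint angles; "qd": joint speeds; "tau": joint torques, N m; "eef_pos": TCP position; "tool_rot": TCP orientation; "force": force on the tool from outside, world axes, zero at the start; "torque": the same for the moment, N m; "width": finger opening in mm.
Only numpy, scipy, OpenCV 4.12 (cv2) and the standard library are available. Lean on these libraries where they do the work, as an engineer would, in place of code of your own. Each camera call takes 0.05 s, during which the arm holds its last target.

## Task

Check the two drilled wooden blocks with the orange-handled pin gauge: put its steel pin all the way into the hole that is wide enough for it and leave it standing there, the block flat on the worktop. Then put the other block, whose hole is too small for the pin, flat in the red reject tray, and let go.

Things in the scene. Friction and masses are not known exactly. Their poses are not given: they have to be found in the camera images.
- gauge_center (a point): plug gauge, 150 g, upright: orange handle 28 mm thick, 66 mm long; below it a steel collar 46 mm wide, 8 mm thick; below that a steel pin 24 mm thick, 34 mm long with tapered nose. Starts with its pin in a fixed blue socket (flange 68 mm wide, 40 mm high); lift it out straight by over 40 mm. Point: middle of the handle, 41 mm above the collar's underside, 75 mm above the pin's tip. z up along it.
- wide_block_center (a point): loose wooden block, 90 (x) by 54 (y) by 40 mm (z) high, 250 g, on the worktop, with a round hole 34 mm wide and 37 mm deep in the middle of its top: the gauge's pin goes in with 5 mm to spare all round until the collar rests on the block. Point: the block's centre, on the hole's axis, 20 mm below the hole's mouth.
- tight_block_center (a point): loose wooden block of the same wood and size, 90 (x) by 54 (y) by 40 mm (z), 250 g, with an upright hole only 16 mm wide in the middle of its top, too small for the gauge's pin. This point is the block's centre, 20 mm above its underside. x along its length.
- reject_tray: red open reject tray fixed on the worktop, 180 (x) by 160 (y) mm outside and 28 mm high, walls and floor 4 mm thick. Origin at the centre of its underside, x along its longer side.
Things that resemble listed ones, but are neither listed nor needed, are in the scene too. Leave any pink or turquoise look-alike of the part that bears gauge_center alone.

How it is judged:
By the outcome, as a careful person would: the job done as asked, in the order asked, and still so for the second after the job is handed in, with the robot touching nothing.
It also fails if it takes over 58 s, if anything falls off the work surface, if the arm or the gripper's body presses on something with over 40 N, if the wrist force passes 120 N, or if a joint passes its speed limit or range.

## Working session

There is one attempt and no reset: what is moved stays moved. The work goes in short steps, Python scripts to look and compute and a tool call to move; the robot and the scene stay as the last step left them, time stands still between calls to the robot, and variables do not carry over. Pictures are saved under pics/ and viewed, and the job is handed in when it is done.

Besides the shell and the picture viewer there is one more tool, called after "Emit:" by a JSON object that holds its "api" and its "payload", one argument or row to a line. servo_tool: Moves the arm, as the interface text tells. Its arguments: {"type":"object","properties":{"increments":{"type":"array","items":{"type":"object","properties":{"dx":{"type":"number"},"dy":{"type":"number"},"dz":{"type":"number"},"ax":{"type":"number"},"ay":{"type":"number"},"az":{"type":"number"},"claw":{"type":"number"}}}}},"required":["increments"]}

```bash
mkdir -p pics; cat > h.py <<'E'
import numpy as np, cv2
from cell import read_state,get_image,finish_job
import pickle
def K(im):
    h,w=im["color"].shape[:2]; f=h/2/np.tan(np.radians(im["fov_y"])/2); return f
def snap(n,fn,scale=1.5):
    im=get_image(n); pickle.dump(im,open(f"pics/{fn}.pkl","wb"))
    c=cv2.resize(im["color"],None,fx=scale,fy=scale,interpolation=cv2.INTER_CUBIC)
    cv2.imwrite(f"pics/{fn}.png",c[:,:,::-1]); return im
def load(fn): return pickle.load(open(f"pics/{fn}.pkl","rb"))
def proj(im,X):
    X=np.atleast_2d(X).astype(float); c=X@np.array(im["R"]).T+np.array(im["t"]); s=c[:,:2]/c[:,2:]
    r2=(s**2).sum(1,keepdims=True); s=s*(1+im["k1"]*r2); return s*K(im)+[im["cx"],im["cy"]]
def ray(im,p):
    d=(np.array(p,float)-[im["cx"],im["cy"]])/K(im); s=d.copy()
    for _ in range(30): s=d/(1+im["k1"]*(s@s))
    R=np.array(im["R"]); v=R.T@np.append(s,1); o=-R.T@np.array(im["t"]); return o,v
def atz(im,p,z):
    o,v=ray(im,p); return o+v*(z-o[2])/v[2]
def crop(fn,x0,y0,x1,y1,s,out):
    c=load(fn)["color"][y0:y1,x0:x1]; c=cv2.resize(c,None,fx=s,fy=s,interpolation=cv2.INTER_CUBIC); cv2.imwrite(f"pics/{out}.png",c[:,:,::-1])
E
python3 - <<'E'
from h import *
for n in("scene","top","wrist"):
    im=snap(n,n+"0"); print(n,im["fov_y"],im["cx"],im["cy"],im["k1"],-np.array(im["R"]).T@im["t"])
print(read_state())
E
```

```text
scene 54.153641132203354 257.55300419338135 192.0037740897372 0.016512096433493408 [-267.03977223 -391.84619351  691.59269701]
top 48.00811002266405 256.12817528307517 186.0457344450288 0.0433874532985362 [ 259.52604998    5.44857948 1460.23841393]
wrist 69.35655549360868 256.2809590572419 194.68899504098772 0.008136626153012133 [182.76411637 626.73988121 372.88988008]
{'clock': 0.15, 'qpos': array([-1.23681545,  0.62915122,  0.03844131,  1.518095  , -0.02701386,
        0.99629701, -0.02004491]), 'qd': array([-0.00033347, -0.00307514, -0.00067911, -0.00262325,  0.00109825,
       -0.00131807, -0.00144292]), 'tau': array([ 1.25612773e-03, -5.63797295e+01,  1.22736141e+00, -1.93650824e+01,
        1.10382968e-02,  7.32837303e-03, -2.14699742e-05]), 'eef_pos': array([252.77602158, 598.34484346, 230.60267853]), 'tool_rot': array([-1.57222964e+00,  9.10101652e-06, -3.99826625e-01]), 'force': array([-0.02595842, -0.97125648, -0.4634011 ]), 'torque': array([ 0.00407554,  0.0043519 , -0.05724337]), 'width': 85.6096629838796}
```

View pics/scene0.png

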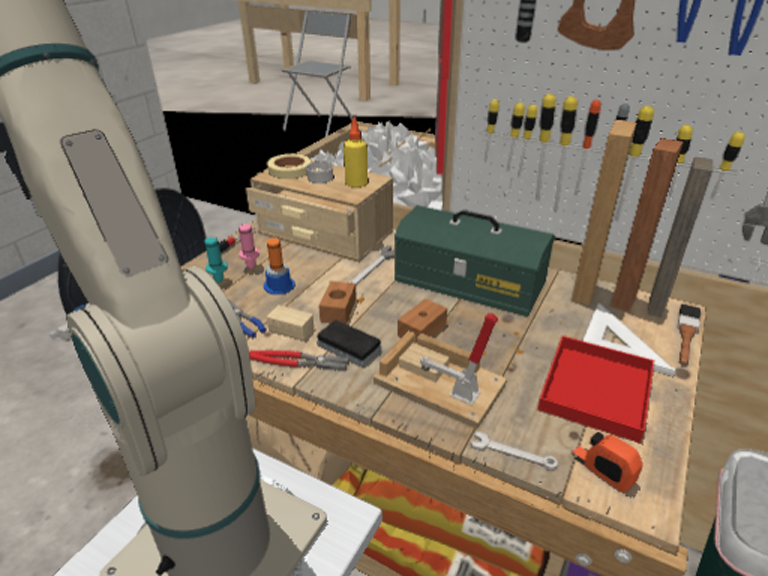

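View pics/top0.png

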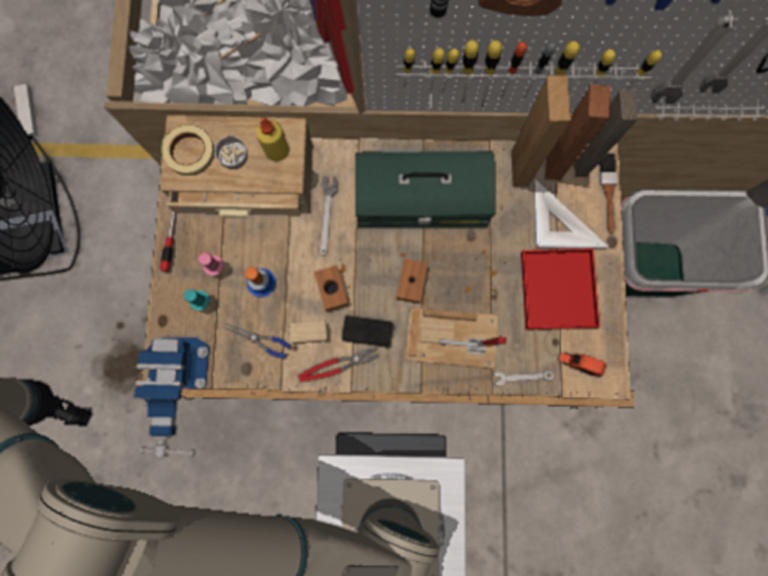

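View pics/wrist0.png

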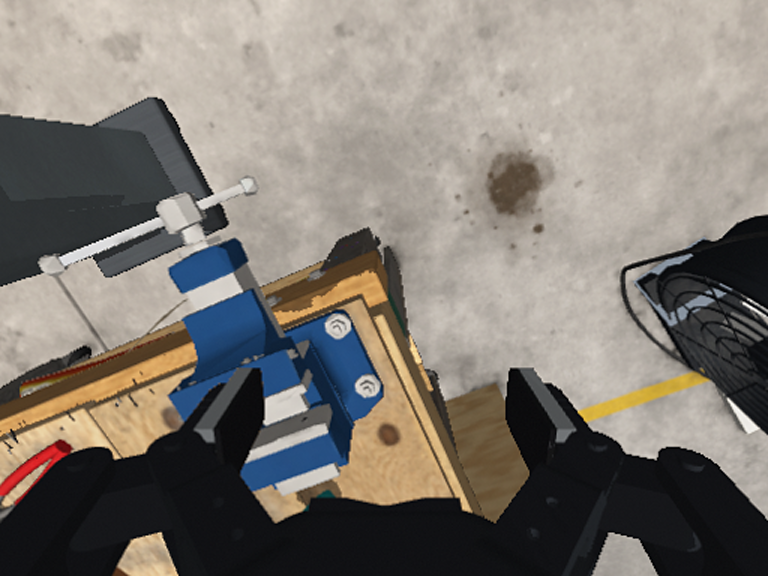

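```bash
python3 - <<'E'
from h import *
crop("top0",110,160,300,240,4,"c1"); crop("scene0",130,150,310,240,4,"c2")
E
```

```text
(no output)
```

View pics/c1.png

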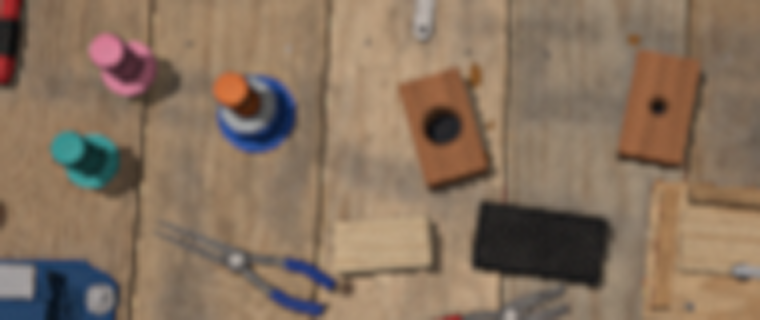

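View pics/c2.png

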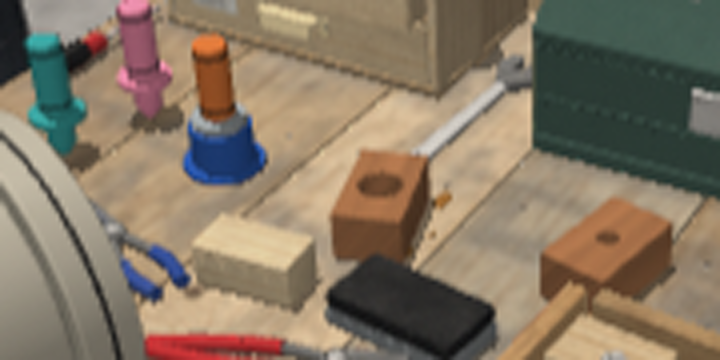

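```bash
cat > fit.py <<'E'
from h import *
from scipy.optimize import minimize
def box(x,y,th,L,W,z0,z1):
    c,s=np.cos(th),np.sin(th)
    return np.array([[x+c*a*L/2-s*b*W/2,y+s*a*L/2+c*b*W/2,z] for a in(-1,1) for b in(-1,1) for z in(z0,z1)])
def cyl(x,y,r,z0,z1):
    t=np.linspace(0,2*np.pi,32,endpoint=False)
    return np.vstack([np.c_[x+r*np.cos(t),y+r*np.sin(t),0*t+z] for z in(z0,z1)])
def sil(im,P,S=4):
    p=proj(im,P); h=cv2.convexHull((p*S+S/2-.5).astype(np.float32)).astype(np.float32)
    m=np.zeros((384*S,512*S),np.uint8); cv2.fillConvexPoly(m,np.round(h*16).astype(np.int32),255,shift=4)
    return cv2.resize(m,(512,384),interpolation=cv2.INTER_AREA)/255.
def fit(ims,masks,f,x0,step):
    def cost(v):
        return sum(np.abs(sil(i,f(v))-m).sum() for i,m in zip(ims,masks))
    S=np.vstack([x0]+[np.array(x0)+np.eye(len(x0))[k]*step[k] for k in range(len(x0))])
    r=minimize(cost,x0,method="Nelder-Mead",options=dict(initial_simplex=S,xatol=.05,fatol=.05)); return r.x,r.fun
def mask(im,kind,roi):
    hsv=cv2.cvtColor(im["color"],cv2.COLOR_RGB2HSV); H,Sx,V=[hsv[...,k].astype(int) for k in range(3)]
    if kind=="block": m=(Sx>125)&(H<16)&(V>40)
    if kind=="orange": m=(Sx>175)&(H<16)&(V>60)
    if kind=="red": m=(Sx>180)&((H<5)|(H>172))&(V>60)
    o=np.zeros(m.shape); x0,y0,x1,y1=roi; o[y0:y1,x0:x1]=m[y0:y1,x0:x1]
    n,l,st,_=cv2.connectedComponentsWithStats(o.astype(np.uint8)); k=1+np.argmax(st[1:,4]); o=(l==k).astype(np.uint8)
    cs,_=cv2.findContours(o,cv2.RETR_EXTERNAL,cv2.CHAIN_APPROX_NONE); o[:]=0; cv2.drawContours(o,cs,-1,1,-1)
    return o.astype(float)
E
python3 - <<'E'
from fit import *
t=load("top0"); s=load("scene0")
g=atz(t,(167.7,182),114); w=atz(t,(220.5,191.5),40); n=atz(t,(274.5,186.5),40); r=atz(t,(373,193),28)
print(g,w,n,r)
cands={}
rois={"wide":[(207,174,235,210),(210,184,240,218)],"tight":[(262,170,288,204),(262,196,302,228)],"g":[(160,175,180,192),(175,155,193,182)]}
def go(nm,kind,f,x0,step):
    ms=[mask(i,kind,r) for i,r in zip((t,s),rois[nm])]
    for sel in ([0],[1],[0,1]):
        if nm=="tight" and sel!=[0]: 
            pass
        x,c=fit([(t,s)[k] for k in sel],[ms[k] for k in sel],f,x0,step); print(nm,sel,x.round(2),round(c,1),[m.sum() for m in ms])
go("wide","block",lambda v:box(v[0],v[1],v[2],90,54,0,40),[w[0],w[1],0.25],[8,8,.2])
go("tight","block",lambda v:box(v[0],v[1],v[2],90,54,0,40),[n[0],n[1],-0.1],[8,8,.2])
go("g","orange",lambda v:cyl(v[0],v[1],14,48,114),[g[0],g[1]],[8,8])
m=mask(t,"red",(340,160,405,225))
print(fit([t],[m],lambda v:box(v[0],v[1],v[2],180,160,0,28),[r[0],r[1],1.5],[8,8,.1]))
E
```

```text
[527.97495102 302.74858968 114.        ] [514.04570999 140.51821527  40.        ] [534.92004903 -39.9745675   40.        ] [ 522.02178001 -370.91924826   28.        ]
wide [0] [5.1665e+02 1.4172e+02 3.4000e-01] 51.0 [np.float64(421.0), np.float64(517.0)]
wide [1] [5.1833e+02 1.4746e+02 3.4000e-01] 52.9 [np.float64(421.0), np.float64(517.0)]
wide [0, 1] [5.1648e+02 1.4429e+02 3.4000e-01] 139.0 [np.float64(421.0), np.float64(517.0)]
tight [0] [ 5.3691e+02 -4.0740e+01 -1.8000e-01] 47.1 [np.float64(422.0), np.float64(567.0)]
tight [1] [ 5.3728e+02 -3.5960e+01 -1.8000e-01] 141.5 [np.float64(422.0), np.float64(567.0)]
tight [0, 1] [ 5.3616e+02 -3.8840e+01 -1.8000e-01] 227.0 [np.float64(422.0), np.float64(567.0)]
g [0] [527.95 302.81] 51.5 [np.float64(58.0), np.float64(156.0)]
g [1] [529.81 309.02] 42.2 [np.float64(58.0), np.float64(156.0)]
g [0, 1] [528.21 307.66] 95.0 [np.float64(58.0), np.float64(156.0)]
(array([ 526.42817327, -372.71018916,    1.54714576]), np.float64(550.1098039215686))
```

Emit:
{"api": "servo_tool", "payload": {
  "increments": [
    {"dx":3.4,"dy":-3.7,"dz":0.5,"az":-0.12},
    {"dx":6.8,"dy":-7.4,"dz":1,"az":-0.24},
    {"dx":10.2,"dy":-11.1,"dz":1,"az":-0.36},
    {"dx":13.6,"dy":-14.8,"dz":1,"az":-0.48},
    {"dx":17,"dy":-18.5,"dz":1,"az":-0.6},
    {"dx":20.4,"dy":-22.2,"dz":1,"az":-0.72},
    {"dx":23.8,"dy":-25.9,"dz":1,"az":-0.84},
    {"dx":26.5,"dy":-29,"dz":1,"az":-0.95}
  ]
}}

```text
invalid input at $.increments[0]: expected keys dx, dy, dz, ax, ay, az, claw
```

Emit:
{"api": "servo_tool", "payload": {
  "increments": [
    {},
    {}
  ]
}}

```text
invalid input at $.increments[0]: expected keys dx, dy, dz, ax, ay, az, claw
```

```bash
python3 - <<'E'
from h import *
snap("wrist","wrist1"); s=read_state(); print(s['clock'],s['eef_pos'],s['tool_rot'],s['force'])
E
```

```text
0.2 [252.84004227 598.42357713 230.74446478] [-1.57191961e+00 -1.74476951e-05 -3.99783781e-01] [-0.21489547  0.24403683 -0.12541421]
```

View pics/wrist1.png

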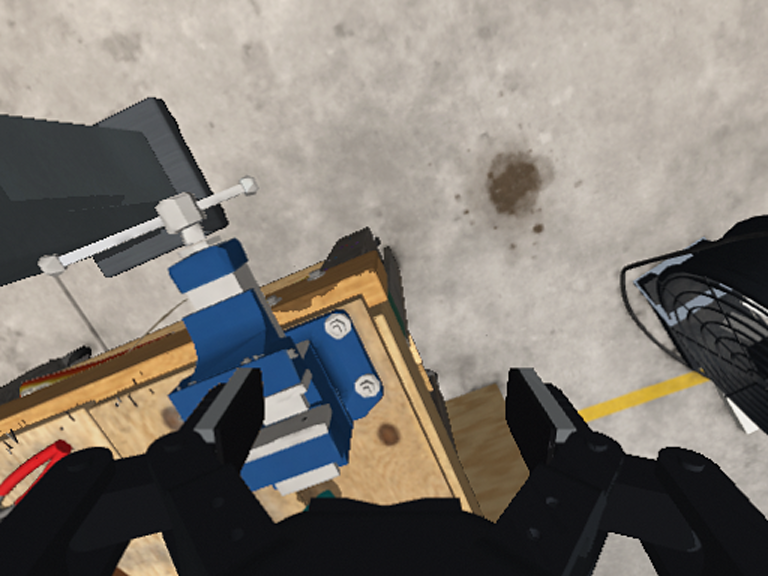

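Emit:
{"api": "servo_tool", "payload": {
  "increments": [
    {"dx":3.4,"dy":-3.7,"dz":0.5,"ax":0,"ay":0,"az":-0.12,"claw":-1},
    {"dx":6.8,"dy":-7.4,"dz":1,"ax":0,"ay":0,"az":-0.24,"claw":-1},
    {"dx":10.2,"dy":-11.1,"dz":1,"ax":0,"ay":0,"az":-0.36,"claw":-1},
    {"dx":13.6,"dy":-14.8,"dz":1,"ax":0,"ay":0,"az":-0.48,"claw":-1},
    {"dx":17,"dy":-18.5,"dz":1,"ax":0,"ay":0,"az":-0.6,"claw":-1},
    {"dx":20.4,"dy":-22.2,"dz":1,"ax":0,"ay":0,"az":-0.72,"claw":-1},
    {"dx":23.8,"dy":-25.9,"dz":1,"ax":0,"ay":0,"az":-0.84,"claw":-1},
    {"dx":26.5,"dy":-29,"dz":1,"ax":0,"ay":0,"az":-0.95,"claw":-1}
  ]
}}

```text
clock: 0.87
eef_pos: [478.9, 351.8, 241.4]
tool_rot: [-1.571, 0.0, -1.355]
force: [1.1, 0.5, -0.5]
width: 85.4
```

Emit:
{"api": "servo_tool", "payload": {
  "increments": [
    {"dx":0,"dy":0,"dz":0,"ax":0,"ay":0,"az":0,"claw":-1},
    {"dx":0,"dy":0,"dz":0,"ax":0,"ay":0,"az":0,"claw":-1}
  ]
}}

```text
clock: 1.03
eef_pos: [480.1, 350.2, 241.3]
tool_rot: [-1.57, -0.002, -1.356]
force: [-1.5, 0.5, -0.0]
width: 85.4
```

```bash
python3 - <<'E'
from h import *
snap("wrist","wrist2"); s=read_state(); print(s['clock'],s['eef_pos'],s['tool_rot'],s['force'],s['qpos'])
E
```

```text
1.0833 [478.21890482 352.68645211 241.12359225] [-1.57126922e+00  1.40594622e-04 -1.35127887e+00] [-0.59533211 -0.06282389  0.01880975] [-0.8754413   0.55255451  0.30485908  1.67340955 -0.19585716  0.94606374
 -0.27863993]
```

View pics/wrist2.png

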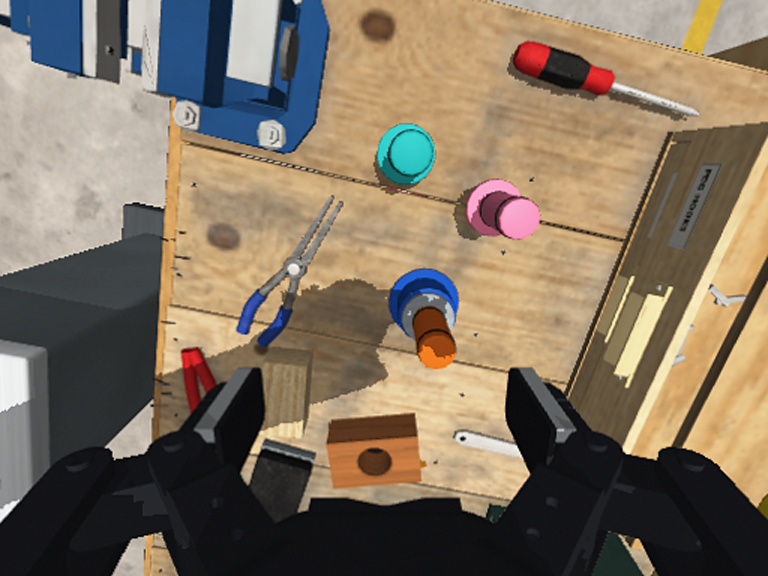

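```bash
python3 - <<'E'
from fit import *
im=load("wrist2"); print(-np.array(im["R"]).T@im["t"])
print("gtop",atz(im,(290.8,235),114)); print("hole",atz(im,(250.2,307.4),40)); 
m=mask(im,"orange",(270,195,310,250)); print(m.sum(),fit([im],[m],lambda v:cyl(v[0],v[1],14,48,114),[528,305],[8,8]))
m=mask(im,"block",(215,270,285,330)); print(m.sum(),fit([im],[m],lambda v:box(v[0],v[1],v[2],90,54,0,40),[517,143,.3],[8,8,.15]))
crop("wrist2",210,170,330,330,4,"c3")
print("pink top",atz(im,(345,145),108),"turq",atz(im,(272,103),108))
E
```

```text
[464.21710416 423.73921822 383.62324547]
gtop [528.29816648 304.19664837 114.        ]
hole [516.53359964 143.75648113  40.        ]
799.0 (array([528.2919963 , 304.65570572]), np.float64(187.2980392156863))
2724.0 (array([5.15789862e+02, 1.41435418e+02, 3.15129224e-01]), np.float64(77.15294117647058))
pink top [557.37293977 407.41546227 108.        ] turq [478.05983415 430.24623309 108.        ]
```

View pics/c3.png

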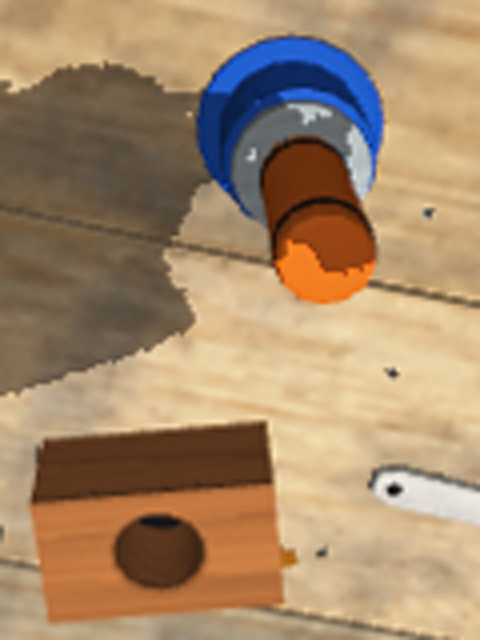

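Emit:
{"api": "servo_tool", "payload": {
  "increments": [
    {"dx":2.5,"dy":-2.4,"dz":-1,"ax":0,"ay":0,"az":0,"claw":-1},
    {"dx":4.9,"dy":-4.7,"dz":-3,"ax":0,"ay":0,"az":0,"claw":-1},
    {"dx":4.9,"dy":-4.7,"dz":-6.5,"ax":0,"ay":0,"az":0,"claw":-1},
    {"dx":4.9,"dy":-4.7,"dz":-9.5,"ax":0,"ay":0,"az":0,"claw":-1},
    {"dx":4.9,"dy":-4.7,"dz":-9.5,"ax":0,"ay":0,"az":0,"claw":-1},
    {"dx":4.9,"dy":-4.7,"dz":-9.5,"ax":0,"ay":0,"az":0,"claw":-1}
  ]
}}

```text
clock: 1.58
eef_pos: [524.7, 307.7, 145.1]
tool_rot: [-1.575, 0.0, -1.347]
force: [-0.2, 0.4, 0.3]
width: 85.7
```

```bash
cat >> h.py <<'E'
def st():
    s=read_state(); print(s['clock'],s['eef_pos'].round(1),s['tool_rot'].round(4),s['force'].round(1),s['width'].round(1)); return s
E
python3 - <<'E'
from h import *
snap("wrist","wrist3"); st()
im=load("wrist3"); print(proj(im,[[528,305,114],[517,143,40]]))
E
```

```text
Traceback (most recent call last):
  File "h.py", line 23, in st
    s=read_state(); print(s['clock'],s['eef_pos'].round(1),s['tool_rot'].round(4),s['force'].round(1),s['width'].round(1)); return s
                                                                                                      ^^^^^^^^^^^^^^^^
AttributeError: 'float' object has no attribute 'round'
```

View pics/wrist3.png

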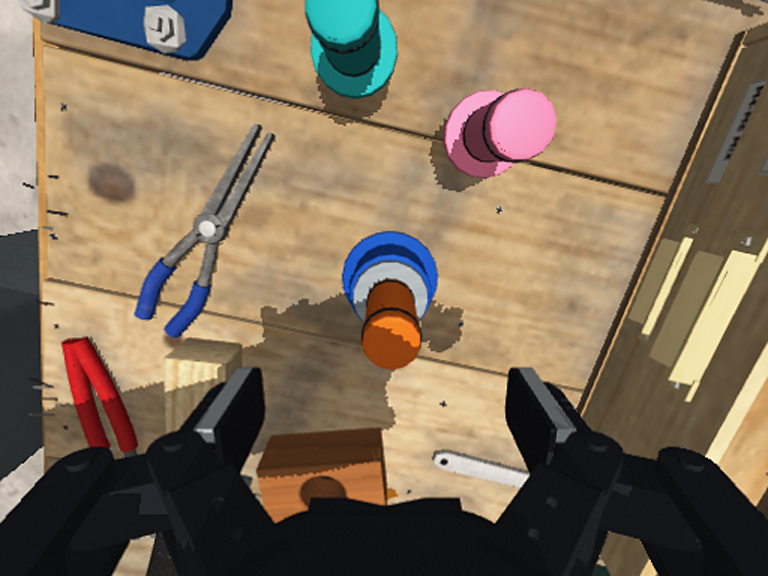

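```bash
sed -i "s/s\['width'\].round(1)/round(s['width'],1)/" h.py
python3 - <<'E'
from h import *
st(); im=load("wrist3"); print(im["R"]@np.array([0,0,-1]),proj(im,[[528,305,114],[524,308,145]]))
print(atz(im,(391/1.5-.2,338/1.5-.2),114),atz(im,(389.5/1.5,275/1.5-.2),10))
print("pink",atz(im,(522/1.5,124/1.5),108))
E
```

```text
1.6333 [526.3 308.2 146.9] [-1.5709e+00  1.0000e-03 -1.3471e+00] [-0.1  0.   0.2] 85.5
[ 0.00442823 -0.30023819  0.95385398] [[259.86540551 228.03473515]
 [254.65770042 244.43593999]]
[527.91073998 307.18094459 114.        ] [527.78124266 308.6498325   10.        ]
pink [558.57724232 406.80202666 108.        ]
```

Emit:
{"api": "servo_tool", "payload": {
  "increments": [
    {"dx":0.2,"dy":-0.05,"dz":-2.5,"ax":0,"ay":0,"az":0,"claw":-1},
    {"dx":0.2,"dy":-0.05,"dz":-5,"ax":0,"ay":0,"az":0,"claw":-1},
    {"dx":0.2,"dy":-0.05,"dz":-7,"ax":0,"ay":0,"az":0,"claw":-1},
    {"dx":0.2,"dy":-0.05,"dz":-8.3,"ax":0,"ay":0,"az":0,"claw":-1},
    {"dx":0.2,"dy":-0.05,"dz":-8.3,"ax":0,"ay":0,"az":0,"claw":-1},
    {"dx":0.2,"dy":-0.05,"dz":-8.3,"ax":0,"ay":0,"az":0,"claw":-1}
  ]
}}

```text
clock: 2.13
eef_pos: [529.4, 306.8, 64.5]
tool_rot: [-1.569, 0.001, -1.349]
force: [-0.1, 0.2, 0.1]
width: 85.3
```

Emit:
{"api": "servo_tool", "payload": {
  "increments": [
    {"dx":0,"dy":0,"dz":0,"ax":0,"ay":0,"az":0,"claw":0},
    {"dx":0,"dy":0,"dz":0,"ax":0,"ay":0,"az":0,"claw":1},
    {"dx":0,"dy":0,"dz":0,"ax":0,"ay":0,"az":0,"claw":1},
    {"dx":0,"dy":0,"dz":0,"ax":0,"ay":0,"az":0,"claw":1},
    {"dx":0,"dy":0,"dz":0,"ax":0,"ay":0,"az":0,"claw":1},
    {"dx":0,"dy":0,"dz":0,"ax":0,"ay":0,"az":0,"claw":1},
    {"dx":0,"dy":0,"dz":0,"ax":0,"ay":0,"az":0,"claw":1},
    {"dx":0,"dy":0,"dz":0,"ax":0,"ay":0,"az":0,"claw":1}
  ]
}}

```text
clock: 2.8
eef_pos: [529.0, 306.0, 64.0]
tool_rot: [-1.57, 0.0, -1.35]
force: [-1.6, -0.5, 5.4]
width: 26.7
```

```bash
python3 - <<'E'
from h import *
snap("wrist","wrist4"); st()
E
```

```text
2.85 [529.  306.   64.1] [-1.5703e+00  5.0000e-04 -1.3498e+00] [-1.5  0.1  5.6] 26.5
```

View pics/wrist4.png

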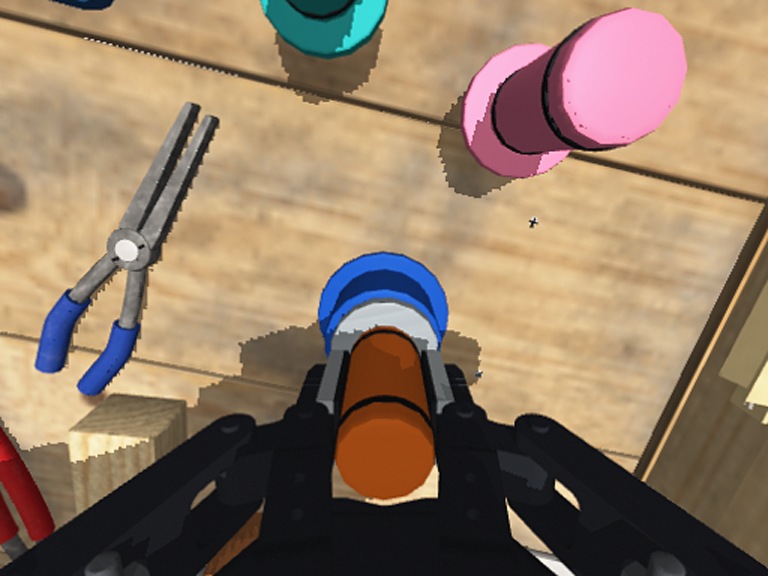

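Emit:
{"api": "servo_tool", "payload": {
  "increments": [
    {"dx":0,"dy":0,"dz":1,"ax":0,"ay":0,"az":0,"claw":1},
    {"dx":0,"dy":0,"dz":3,"ax":0,"ay":0,"az":0,"claw":1},
    {"dx":0,"dy":0,"dz":5,"ax":0,"ay":0,"az":0,"claw":1},
    {"dx":0,"dy":0,"dz":7,"ax":0,"ay":0,"az":0,"claw":1},
    {"dx":0,"dy":0,"dz":8,"ax":0,"ay":0,"az":0,"claw":1},
    {"dx":0,"dy":0,"dz":8,"ax":0,"ay":0,"az":0,"claw":1}
  ]
}}

```text
clock: 3.35
eef_pos: [530.4, 306.5, 145.8]
tool_rot: [-1.566, 0.001, -1.35]
force: [0.5, 0.5, -1.9]
width: 26.8
```

Emit:
{"api": "servo_tool", "payload": {
  "increments": [
    {"dx":-0.2,"dy":-2.5,"dz":0,"ax":0,"ay":0,"az":0,"claw":1},
    {"dx":-0.4,"dy":-5.5,"dz":0,"ax":0,"ay":0,"az":0,"claw":1},
    {"dx":-0.6,"dy":-8.5,"dz":0,"ax":0,"ay":0,"az":0,"claw":1},
    {"dx":-0.8,"dy":-11,"dz":0,"ax":0,"ay":0,"az":0,"claw":1},
    {"dx":-1,"dy":-13,"dz":0,"ax":0,"ay":0,"az":0,"claw":1},
    {"dx":-1,"dy":-13,"dz":0,"ax":0,"ay":0,"az":0,"claw":1},
    {"dx":-1,"dy":-13,"dz":0,"ax":0,"ay":0,"az":0,"claw":1},
    {"dx":-1,"dy":-13,"dz":0,"ax":0,"ay":0,"az":0,"claw":1}
  ]
}}

```text
clock: 4.02
eef_pos: [518.6, 176.7, 142.6]
tool_rot: [-1.572, 0.001, -1.349]
force: [-0.1, 0.6, -1.7]
width: 27.0
```

```bash
python3 - <<'E'
from h import *
for n in("wrist","scene","top"): snap(n,n+"5")
st(); crop("scene5",130,110,330,260,4,"c5"); crop("top5",150,140,270,230,6,"c6")
E
```

```text
4.1667 [518.7 177.3 142.9] [-1.5711e+00  6.0000e-04 -1.3477e+00] [-1.  -0.5 -2. ] 26.6
```

View pics/wrist5.png

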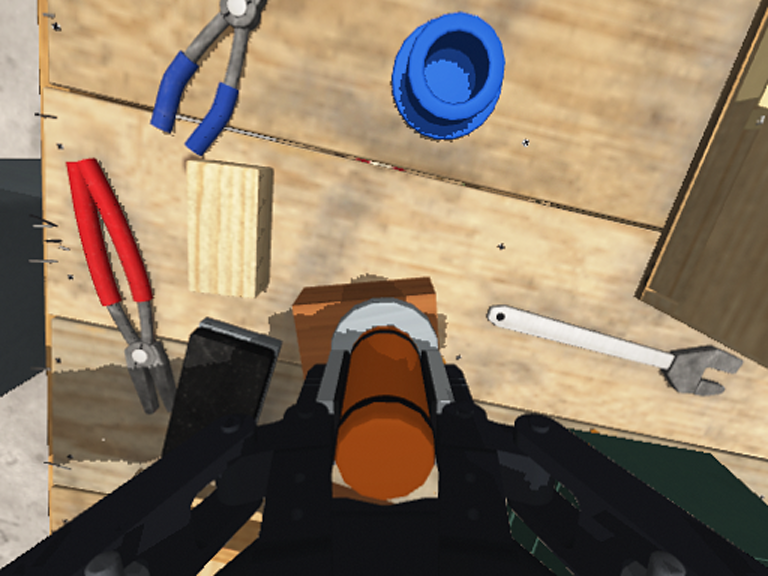

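View pics/c5.png

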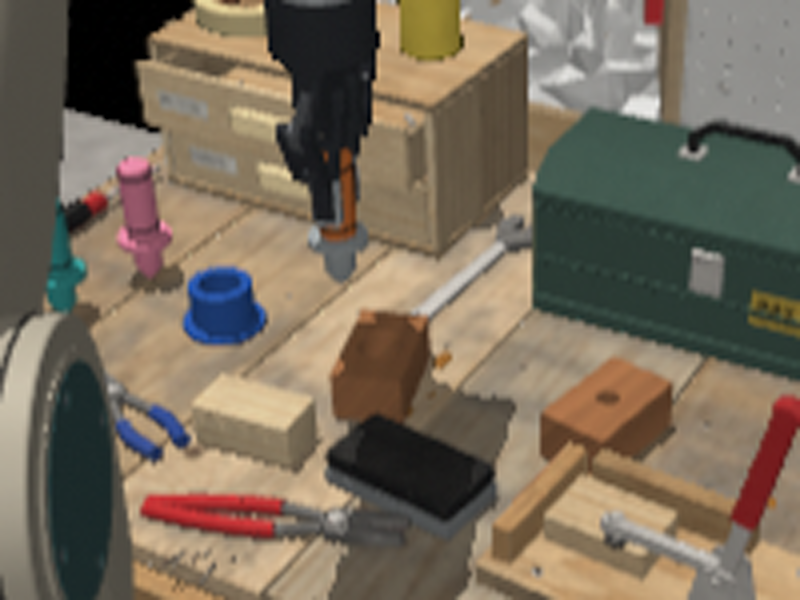

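View pics/c6.png

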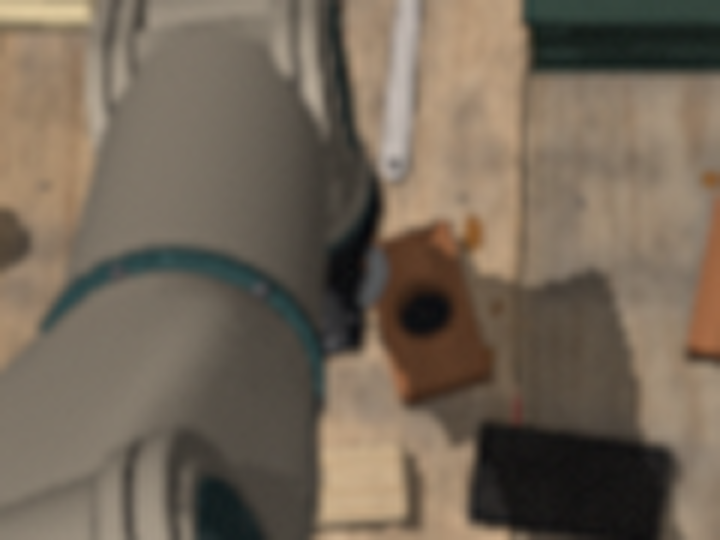

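```bash
python3 - <<'E'
from fit import *
im=load("wrist5")
print("top of handle",atz(im,(385/1.5-.2,451/1.5-.2),193))
m=mask(im,"orange",(220,215,292,336))
z=143
def f(v): return cyl(v[0],v[1],14,z-16,z+50)
# unoccluded part ~ only full silhouettes
x,c=fit([im],[m],f,[518,177],[6,6]); print(x,c,m.sum())
print("collar px", proj(im,cyl(518.5,177,23,z-24,z-16)).min(0)*1.5)
for y in (174,176,178,180): print(y,(proj(im,cyl(518.5,y,23,z-24,z-16)).min(0)*1.5).round(1),(proj(im,cyl(518.5,y,23,z-24,z-16)).max(0)*1.5).round(1))
w=load("wrist2");t=load("top0");s=load("scene0")
print("hole wrist",atz(w,(160/4+210-.4,551/4+170-.4),40),"top",atz(t,(442/4+110-.4,126/4+160-.4),40),"scene",atz(s,(380/4+130-.4,185/4+150-.4),40))
# tcp bias check: socket
for nm,p in(("sock",(450,78)),): print(atz(im,(450/1.5-.2,78/1.5-.2),40))
E
```

```text
top of handle [518.4648638  178.98257558 193.        ]
[518.60178757 176.8282299 ] 3081.9333333333334 3466.0
collar px [328.48253051 290.79891469]
174 [327.2 297.5] [437.2 403.8]
176 [328. 293.] [438.4 399.8]
178 [328.9 288.6] [439.7 395.9]
180 [329.8 284.1] [440.9 391.9]
hole wrist [515.64290795 143.65286022  40.        ] top [515.37787931 141.909786    40.        ] scene [515.58951791 145.86419649  40.        ]
[526.62713718 298.53166836  40.        ]
```

Emit:
{"api": "servo_tool", "payload": {
  "increments": [
    {"dx":-0.15,"dy":-1.6,"dz":0,"ax":0,"ay":0,"az":0,"claw":1},
    {"dx":-0.3,"dy":-3.3,"dz":0,"ax":0,"ay":0,"az":0,"claw":1},
    {"dx":-0.3,"dy":-3.3,"dz":-1.5,"ax":0,"ay":0,"az":0,"claw":1},
    {"dx":-0.3,"dy":-3.3,"dz":-3.3,"ax":0,"ay":0,"az":0,"claw":1},
    {"dx":-0.3,"dy":-3.3,"dz":-3.3,"ax":0,"ay":0,"az":0,"claw":1},
    {"dx":-0.3,"dy":-3.3,"dz":-3.3,"ax":0,"ay":0,"az":0,"claw":1}
  ]
}}

```text
clock: 4.67
eef_pos: [515.2, 143.5, 109.7]
tool_rot: [-1.573, 0.0, -1.349]
force: [0.0, 0.8, -1.8]
width: 26.8
```

```bash
python3 - <<'E'
from h import *
for n in("wrist","scene"): snap(n,n+"6")
st(); crop("scene6",190,150,270,230,7,"c7"); crop("wrist6",180,170,330,290,5,"c8")
E
```

```text
4.7667 [516.4 143.6 110.8] [-1.5698e+00  2.0000e-04 -1.3487e+00] [ 0.9  1.4 -1.7] 26.6
```

View pics/c7.png

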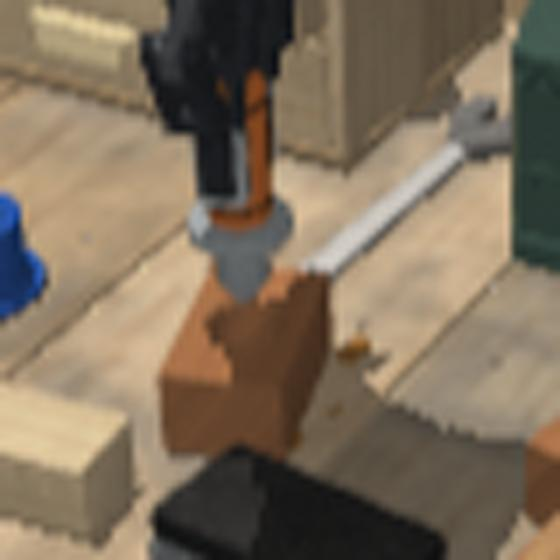

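View pics/c8.png

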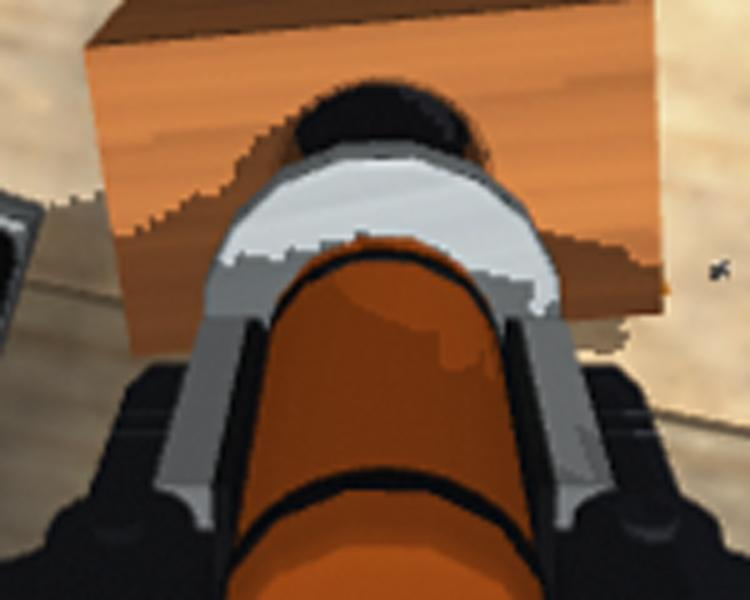

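```bash
python3 - <<'E'
from fit import *
im=load("wrist6"); 
tocrop=lambda p:(p-[180,170]+.4)*5
def ext(P): p=tocrop(proj(im,P)); return p.min(0).round(0),p.max(0).round(0)
for y in(141,143,145,147):print("hole",y,ext(cyl(516,y,17,40,40)))
for y in(139,141,143,145):
  for zc in(84,87,90): print("collar",y,zc,ext(cyl(516,y,23,zc,zc+8)))
s=load("scene6"); 
for y in(140,143,146): print("tip scene c7",(proj(s,[[516,y,53],[516,y,87]])-[190,150]+.4)*7)
m=mask(im,"block",(190,168,325,245))
E
```

```text
hole 141 (array([280.,  89.]), array([489., 286.]))
hole 143 (array([282.,  77.]), array([492., 275.]))
hole 145 (array([285.,  65.]), array([495., 264.]))
hole 147 (array([287.,  53.]), array([498., 253.]))
collar 139 84 (array([199., 153.]), array([561., 502.]))
collar 139 87 (array([196., 161.]), array([564., 515.]))
collar 139 90 (array([193., 169.]), array([567., 529.]))
collar 141 84 (array([202., 139.]), array([565., 490.]))
collar 141 87 (array([199., 146.]), array([568., 502.]))
collar 141 90 (array([196., 154.]), array([571., 515.]))
collar 143 84 (array([205., 124.]), array([569., 477.]))
collar 143 87 (array([202., 131.]), array([572., 489.]))
collar 143 90 (array([199., 139.]), array([575., 502.]))
collar 145 84 (array([208., 109.]), array([573., 463.]))
collar 145 87 (array([205., 116.]), array([576., 476.]))
collar 145 90 (array([202., 124.]), array([579., 489.]))
tip scene c7 [[255.39799238 302.1674755 ]
 [251.36677011 236.05019583]]
tip scene c7 [[249.52606343 300.343585  ]
 [245.39904168 234.26462935]]
tip scene c7 [[243.66619902 298.52345515]
 [239.44377426 232.48279242]]
```

Emit:
{"api": "servo_tool", "payload": {
  "increments": [
    {"dx":0,"dy":0.1,"dz":-0.7,"ax":0,"ay":0,"az":0,"claw":1},
    {"dx":0,"dy":0.1,"dz":-1.4,"ax":0,"ay":0,"az":0,"claw":1},
    {"dx":0,"dy":0.1,"dz":-2.1,"ax":0,"ay":0,"az":0,"claw":1},
    {"dx":0,"dy":0.1,"dz":-2.8,"ax":0,"ay":0,"az":0,"claw":1},
    {"dx":0,"dy":0.1,"dz":-3.5,"ax":0,"ay":0,"az":0,"claw":1},
    {"dx":0,"dy":0.1,"dz":-4,"ax":0,"ay":0,"az":0,"claw":1},
    {"dx":0,"dy":0.1,"dz":-4.2,"ax":0,"ay":0,"az":0,"claw":1},
    {"dx":0,"dy":0.1,"dz":-4.2,"ax":0,"ay":0,"az":0,"claw":1}
  ]
}}

```text
clock: 5.43
eef_pos: [515.5, 143.6, 67.5]
tool_rot: [-1.572, -0.0, -1.35]
force: [-0.2, -0.6, -1.1]
width: 26.8
```

```bash
python3 - <<'E'
from h import *
for n in("wrist","scene"): snap(n,n+"7")
st(); crop("scene7",190,150,270,230,7,"c7"); crop("wrist7",180,170,330,290,5,"c8")
E
```

```text
5.5333 [516.  143.8  68.3] [-1.5707  0.     -1.35  ] [-0.6  0.2 -2.6] 26.6
```

View pics/c7.png

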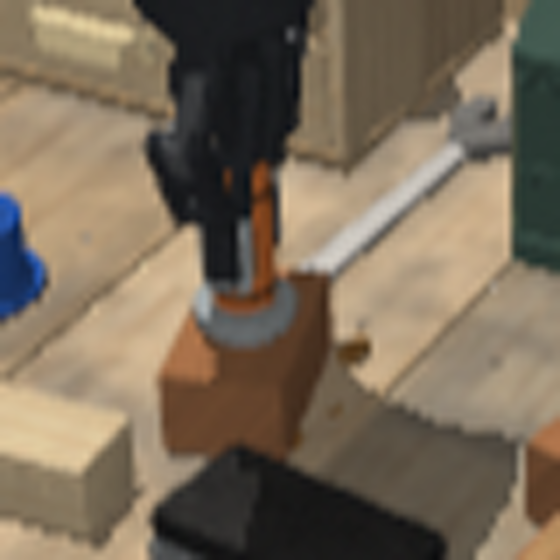

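View pics/c8.png

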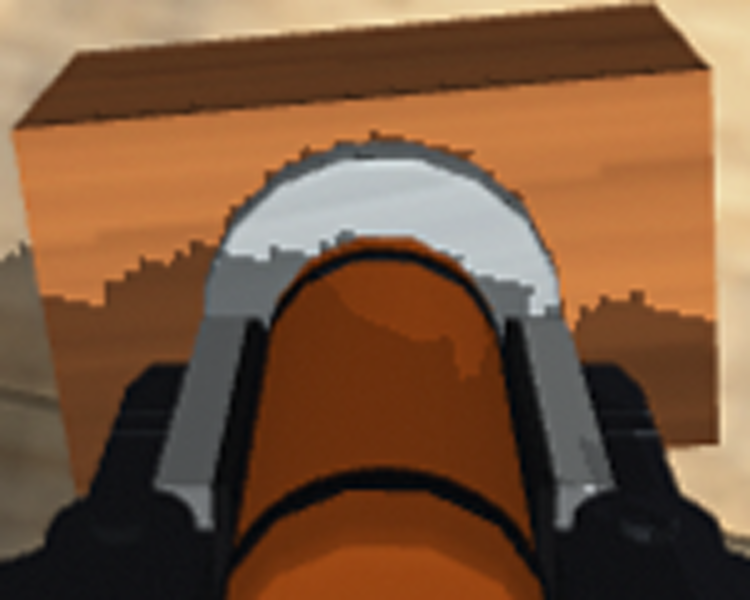

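Pin is in the hole without contact force; a few mm remain. Lower on gently.

Emit:
{"api": "servo_tool", "payload": {
  "increments": [
    {"dx":0,"dy":0,"dz":-0.15,"ax":0,"ay":0,"az":0,"claw":1},
    {"dx":0,"dy":0,"dz":-0.25,"ax":0,"ay":0,"az":0,"claw":1},
    {"dx":0,"dy":0,"dz":-0.25,"ax":0,"ay":0,"az":0,"claw":1}
  ]
}}

```text
clock: 5.78
eef_pos: [515.9, 143.9, 65.8]
tool_rot: [-1.571, 0.0, -1.35]
force: [0.0, -0.1, -1.8]
width: 27.0
```

Emit:
{"api": "servo_tool", "payload": {
  "increments": [
    {"dx":0,"dy":0,"dz":-0.05,"ax":0,"ay":0,"az":0,"claw":1},
    {"dx":0,"dy":0,"dz":-0.1,"ax":0,"ay":0,"az":0,"claw":1},
    {"dx":0,"dy":0,"dz":-0.1,"ax":0,"ay":0,"az":0,"claw":1}
  ]
}}

```text
clock: 6.03
eef_pos: [515.9, 143.8, 64.8]
tool_rot: [-1.571, 0.0, -1.35]
force: [0.9, -0.5, -1.9]
width: 26.4
```

Emit:
{"api": "servo_tool", "payload": {
  "increments": [
    {"dx":0,"dy":0,"dz":-0.1,"ax":0,"ay":0,"az":0,"claw":1},
    {"dx":0,"dy":0,"dz":-0.1,"ax":0,"ay":0,"az":0,"claw":1},
    {"dx":0,"dy":0,"dz":-0.1,"ax":0,"ay":0,"az":0,"claw":1}
  ]
}}

```text
clock: 6.28
eef_pos: [516.0, 143.9, 64.1]
tool_rot: [-1.57, 0.0, -1.35]
force: [-1.4, -0.2, 2.3]
width: 26.8
```

Emit:
{"api": "servo_tool", "payload": {
  "increments": [
    {"dx":0,"dy":0,"dz":-0.1,"ax":0,"ay":0,"az":0,"claw":1},
    {"dx":0,"dy":0,"dz":-0.1,"ax":0,"ay":0,"az":0,"claw":1},
    {"dx":0,"dy":0,"dz":-0.1,"ax":0,"ay":0,"az":0,"claw":1}
  ]
}}

```text
clock: 6.53
eef_pos: [516.0, 143.9, 64.0]
tool_rot: [-1.57, 0.0, -1.35]
force: [-2.4, -0.5, 11.3]
width: 26.5
```

Emit:
{"api": "servo_tool", "payload": {
  "increments": [
    {"dx":0,"dy":0,"dz":0.1,"ax":0,"ay":0,"az":0,"claw":1},
    {"dx":0,"dy":0,"dz":0.1,"ax":0,"ay":0,"az":0,"claw":0.2},
    {"dx":0,"dy":0,"dz":0.1,"ax":0,"ay":0,"az":0,"claw":-0.5},
    {"dx":0,"dy":0,"dz":0.1,"ax":0,"ay":0,"az":0,"claw":-1},
    {"dx":0,"dy":0,"dz":0.1,"ax":0,"ay":0,"az":0,"claw":-1},
    {"dx":0,"dy":0,"dz":0.1,"ax":0,"ay":0,"az":0,"claw":-1},
    {"dx":0,"dy":0,"dz":0.1,"ax":0,"ay":0,"az":0,"claw":-1},
    {"dx":0,"dy":0,"dz":0.1,"ax":0,"ay":0,"az":0,"claw":-1}
  ]
}}

```text
clock: 7.2
eef_pos: [515.9, 143.8, 63.7]
tool_rot: [-1.571, 0.0, -1.35]
force: [-0.3, -0.1, -0.0]
width: 85.4
```

Emit:
{"api": "servo_tool", "payload": {
  "increments": [
    {"dx":0,"dy":0,"dz":2,"ax":0,"ay":0,"az":0,"claw":-1},
    {"dx":0,"dy":0,"dz":5,"ax":0,"ay":0,"az":0,"claw":-1},
    {"dx":0,"dy":0,"dz":8,"ax":0,"ay":0,"az":0,"claw":-1},
    {"dx":0,"dy":0,"dz":11,"ax":0,"ay":0,"az":0,"claw":-1},
    {"dx":0,"dy":0,"dz":14,"ax":0,"ay":0,"az":0,"claw":-1},
    {"dx":0,"dy":0,"dz":14,"ax":0,"ay":0,"az":0,"claw":-1}
  ]
}}

```text
clock: 7.7
eef_pos: [519.4, 144.5, 209.2]
tool_rot: [-1.56, 0.001, -1.35]
force: [0.9, 0.2, -0.3]
width: 85.4
```

```bash
python3 - <<'E'
from h import *
for n in("wrist","scene"): snap(n,n+"8")
st(); crop("scene8",180,140,320,240,5,"c9")
E
```

```text
7.8 [516.5 144.1 204.9] [-1.5679e+00  6.0000e-04 -1.3496e+00] [-0.9  0.  -0.9] 85.6
```

View pics/c9.png

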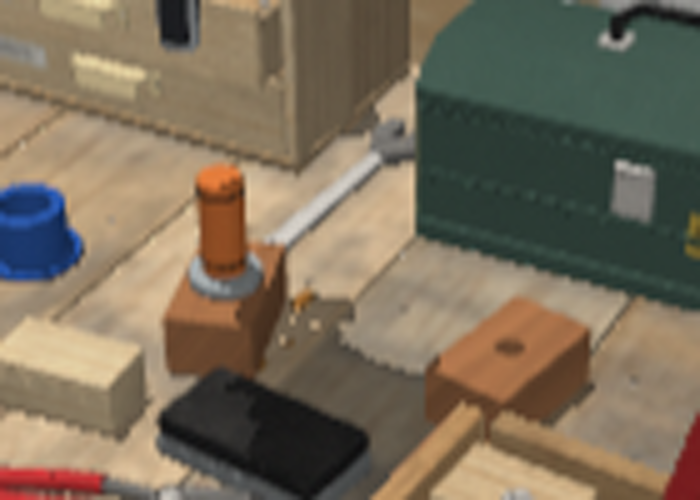

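View pics/wrist8.png

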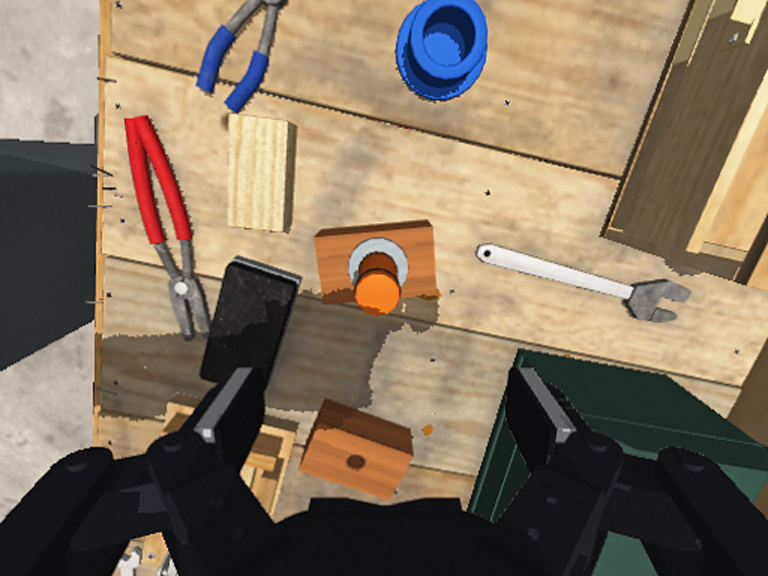

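```bash
python3 - <<'E'
from fit import *
im=load("wrist8"); t=load("top0")
print("hole",atz(im,(356/1.5-.2,462/1.5-.2),40))
m=mask(im,"block",(195,262,285,336)); print(m.sum(),fit([im],[m],lambda v:box(v[0],v[1],v[2],90,54,0,40),[537,-39,-.2],[8,8,.1]))
print("toolbox front base",atz(t,(426/1.5,227/1.5),0), "hole top",atz(t,(658/4+110-.4,106/4+160-.4),40))
print("tray corners z28",[atz(t,(x/1.5,y/1.5),28)[:2].round(0) for x,y in((522,251),(594,250),(599,327),(526,329))])
E
```

```text
hole [536.27981992 -38.71468479  40.        ]
3363.0 (array([ 5.35868630e+02, -4.02605115e+01, -1.81867730e-01]), np.float64(83.64313725490197))
toolbox front base [668.79104943 -72.67373594   0.        ] hole top [536.25811134 -38.61404361  40.        ]
tray corners z28 [array([ 609., -289.]), array([ 614., -451.]), array([ 440., -455.]), array([ 432., -295.])]
```

Emit:
{"api": "servo_tool", "payload": {
  "increments": [
    {"dx":0.3,"dy":-2.5,"dz":0,"ax":0,"ay":0,"az":0.12,"claw":-1},
    {"dx":0.6,"dy":-5,"dz":0,"ax":0,"ay":0,"az":0.24,"claw":-1},
    {"dx":0.9,"dy":-7.5,"dz":0,"ax":0,"ay":0,"az":0.36,"claw":-1},
    {"dx":1.2,"dy":-10,"dz":0,"ax":0,"ay":0,"az":0.48,"claw":-1},
    {"dx":1.5,"dy":-12.5,"dz":0,"ax":0,"ay":0,"az":0.6,"claw":-1},
    {"dx":1.8,"dy":-15,"dz":0,"ax":0,"ay":0,"az":0.72,"claw":-1},
    {"dx":2.1,"dy":-17,"dz":0,"ax":0,"ay":0,"az":0.84,"claw":-1},
    {"dx":2.1,"dy":-18.2,"dz":0,"ax":0,"ay":0,"az":0.96,"claw":-1}
  ]
}}

```text
clock: 8.47
eef_pos: [536.2, -41.3, 202.1]
tool_rot: [-1.573, 0.002, -0.387]
force: [-0.5, 0.7, 0.1]
width: 85.6
```

Emit:
{"api": "servo_tool", "payload": {
  "increments": [
    {"dx":0,"dy":0,"dz":-2,"ax":0,"ay":0,"az":0.11,"claw":-1},
    {"dx":0,"dy":0,"dz":-4,"ax":0,"ay":0,"az":0.21,"claw":-1},
    {"dx":0,"dy":0,"dz":-6,"ax":0,"ay":0,"az":0.21,"claw":-1},
    {"dx":0,"dy":0,"dz":-6,"ax":0,"ay":0,"az":0.21,"claw":-1},
    {"dx":0,"dy":0,"dz":-6,"ax":0,"ay":0,"az":0.21,"claw":-1}
  ]
}}

```text
clock: 8.88
eef_pos: [535.2, -38.1, 142.0]
tool_rot: [-1.571, 0.005, -0.18]
force: [0.1, 0.2, 0.9]
width: 85.3
```

```bash
python3 - <<'E'
from h import *
for n in("wrist",): snap(n,n+"9")
st()
E
```

```text
8.9333 [536.4 -38.1 143.2] [-1.5709  0.0019 -0.1801] [0.7 0.9 0.8] 85.4
```

View pics/wrist9.png

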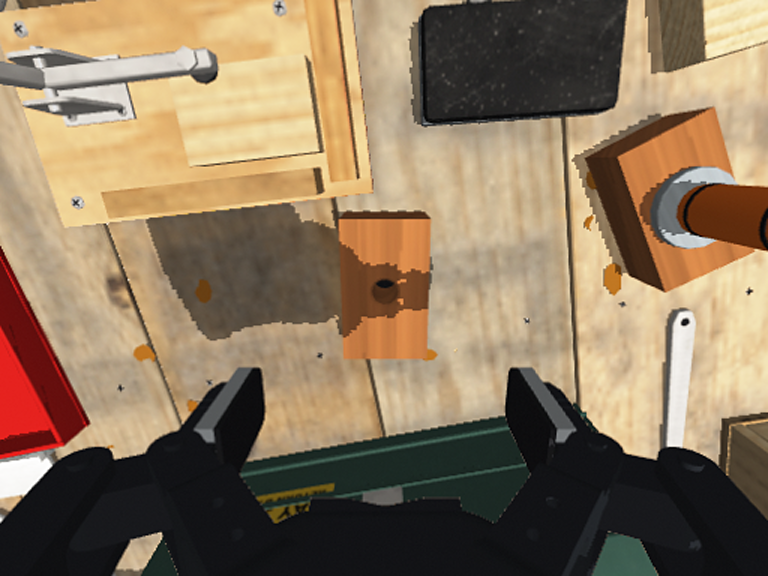

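```bash
python3 - <<'E'
from fit import *
im=load("wrist9"); print(atz(im,(385/1.5-.2,291/1.5-.2),40))
m=mask(im,"block",(222,138,292,243)); print(m.sum(),fit([im],[m],lambda v:box(v[0],v[1],v[2],90,54,0,40),[537,-39,-.2],[8,8,.1]))
E
```

```text
[534.63473907 -39.34758593  40.        ]
5746.0 (array([ 5.35624866e+02, -3.99908506e+01, -1.71881495e-01]), np.float64(116.37254901960783))
```

Emit:
{"api": "servo_tool", "payload": {
  "increments": [
    {"dx":0,"dy":-0.05,"dz":-3,"ax":0,"ay":0,"az":0,"claw":-1},
    {"dx":0,"dy":-0.05,"dz":-6,"ax":0,"ay":0,"az":0,"claw":-1},
    {"dx":0,"dy":-0.05,"dz":-8,"ax":0,"ay":0,"az":0,"claw":-1},
    {"dx":0,"dy":-0.05,"dz":-8,"ax":0,"ay":0,"az":0,"claw":-1},
    {"dx":0,"dy":-0.05,"dz":-8,"ax":0,"ay":0,"az":0,"claw":-1}
  ]
}}

```text
clock: 9.35
eef_pos: [537.0, -38.5, 64.1]
tool_rot: [-1.571, 0.001, -0.18]
force: [0.8, -0.5, -0.3]
width: 85.6
```

```bash
python3 - <<'E'
from h import *
for n in("wrist",): snap(n,n+"10")
st()
E
```

```text
9.4 [537.9 -38.6  65. ] [-1.5706 -0.0017 -0.1797] [-0.1  0.1  0.5] 85.4
```

View pics/wrist10.png

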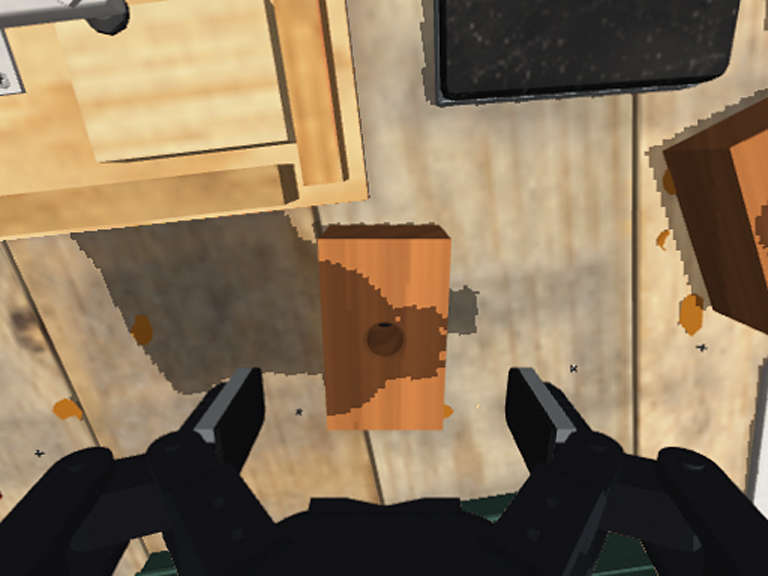

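Emit:
{"api": "servo_tool", "payload": {
  "increments": [
    {"dx":-0.1,"dy":-0.05,"dz":-1.5,"ax":0,"ay":0,"az":0,"claw":-1},
    {"dx":-0.1,"dy":-0.05,"dz":-3,"ax":0,"ay":0,"az":0,"claw":-1},
    {"dx":-0.1,"dy":-0.05,"dz":-4.3,"ax":0,"ay":0,"az":0,"claw":-1},
    {"dx":-0.1,"dy":-0.05,"dz":-5.1,"ax":0,"ay":0,"az":0,"claw":-1},
    {"dx":-0.1,"dy":-0.05,"dz":-5.1,"ax":0,"ay":0,"az":0,"claw":-1},
    {"dx":-0.1,"dy":-0.05,"dz":-5.1,"ax":0,"ay":0,"az":0,"claw":-1}
  ]
}}

```text
clock: 9.9
eef_pos: [536.7, -39.2, 13.8]
tool_rot: [-1.571, -0.002, -0.18]
force: [-0.0, 0.1, 0.4]
width: 85.5
```

Emit:
{"api": "servo_tool", "payload": {
  "increments": [
    {"dx":0,"dy":0,"dz":0,"ax":0,"ay":0,"az":0,"claw":-0.3},
    {"dx":0,"dy":0,"dz":0,"ax":0,"ay":0,"az":0,"claw":0},
    {"dx":0,"dy":0,"dz":0,"ax":0,"ay":0,"az":0,"claw":1},
    {"dx":0,"dy":0,"dz":0,"ax":0,"ay":0,"az":0,"claw":1},
    {"dx":0,"dy":0,"dz":0,"ax":0,"ay":0,"az":0,"claw":1},
    {"dx":0,"dy":0,"dz":0,"ax":0,"ay":0,"az":0,"claw":1},
    {"dx":0,"dy":0,"dz":0,"ax":0,"ay":0,"az":0,"claw":1}
  ]
}}

```text
clock: 10.48
eef_pos: [536.6, -39.2, 14.0]
tool_rot: [-1.571, -0.002, -0.18]
force: [-0.9, 0.5, 7.3]
width: 52.5
```

Emit:
{"api": "servo_tool", "payload": {
  "increments": [
    {"dx":0,"dy":0,"dz":1,"ax":0,"ay":0,"az":0,"claw":1},
    {"dx":0,"dy":0,"dz":3,"ax":0,"ay":0,"az":0,"claw":1},
    {"dx":0,"dy":0,"dz":6,"ax":0,"ay":0,"az":0,"claw":1},
    {"dx":0,"dy":0,"dz":9,"ax":0,"ay":0,"az":0,"claw":1},
    {"dx":0,"dy":0,"dz":12,"ax":0,"ay":0,"az":0,"claw":1},
    {"dx":0,"dy":0,"dz":15,"ax":0,"ay":0,"az":0,"claw":1},
    {"dx":0,"dy":0,"dz":17,"ax":0,"ay":0,"az":0,"claw":1},
    {"dx":0,"dy":0,"dz":17,"ax":0,"ay":0,"az":0,"claw":1}
  ]
}}

```text
clock: 11.15
eef_pos: [538.5, -39.3, 187.7]
tool_rot: [-1.57, -0.009, -0.18]
force: [-0.4, -0.3, -2.4]
width: 52.9
```

Emit:
{"api": "servo_tool", "payload": {
  "increments": [
    {"dx":0,"dy":-2,"dz":0,"ax":0,"ay":0,"az":0.02,"claw":1},
    {"dx":0,"dy":-5,"dz":0,"ax":0,"ay":0,"az":0.05,"claw":1},
    {"dx":0,"dy":-8.5,"dz":0,"ax":0,"ay":0,"az":0.08,"claw":1},
    {"dx":-0.3,"dy":-12,"dz":0,"ax":0,"ay":0,"az":0.12,"claw":1},
    {"dx":-0.6,"dy":-15.5,"dz":0,"ax":0,"ay":0,"az":0.15,"claw":1},
    {"dx":-1,"dy":-19,"dz":0,"ax":0,"ay":0,"az":0.18,"claw":1},
    {"dx":-1,"dy":-22,"dz":0,"ax":0,"ay":0,"az":0.2,"claw":1},
    {"dx":-1,"dy":-24,"dz":0,"ax":0,"ay":0,"az":0.2,"claw":1}
  ]
}}

```text
clock: 11.82
eef_pos: [523.8, -283.4, 181.9]
tool_rot: [-1.572, 0.002, 0.017]
force: [-0.1, -0.9, -2.7]
width: 52.7
```

```bash
python3 - <<'E'
from h import *
for n in("wrist","scene"): snap(n,n+"11")
st()
E
```

```text
11.9167 [ 523.7 -284.6  181.8] [-1.5733  0.002   0.0128] [-0.4 -0.1 -1.4] 53.0
```

View pics/wrist11.png

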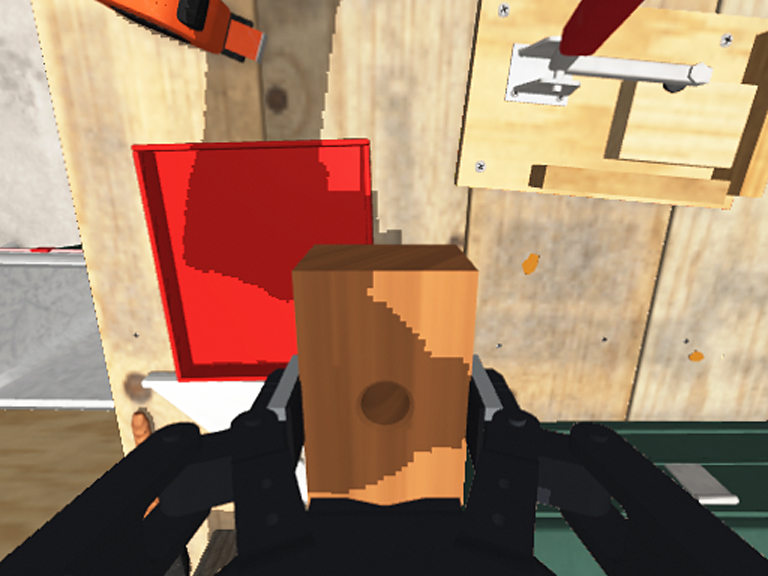

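View pics/scene11.png

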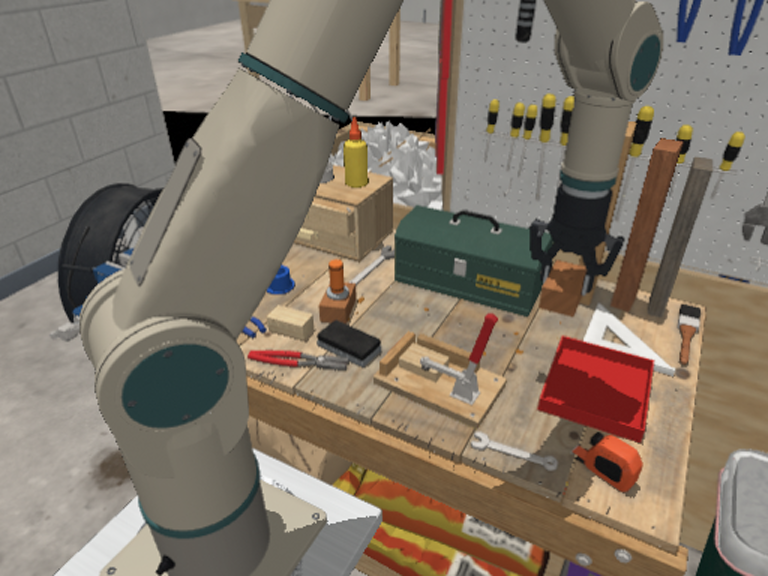

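```bash
python3 - <<'E'
from h import *
im=load("wrist11")
P=[atz(im,(x/1.5-.2,y/1.5-.2),28)[:2] for x,y in((133,146),(370,140),(179,381))]
print(np.round(P,1),"centre",(P[1]+P[2])/2, np.linalg.norm(P[1]-P[0]),np.linalg.norm(P[2]-P[0]),np.arctan2(*(P[2]-P[0])[::-1]))
s=load("scene0"); Q=[atz(s,(x/1.5-.2,y/1.5-.2),28)[:2] for x,y in((568,338),(653,373),(642,439),(540,401))]; print(np.round(Q,1),np.mean(Q,0))
E
```

```text
[[ 440.8 -455.5]
 [ 433.9 -296.7]
 [ 617.6 -447.7]] centre [ 525.71193772 -372.17151086] 159.0051113307541 176.95992411574252 0.04425156492677966
[[ 609.7 -299.7]
 [ 582.7 -449.8]
 [ 421.  -454. ]
 [ 426.3 -298.3]] [ 509.92346848 -375.44323284]
```

Emit:
{"api": "servo_tool", "payload": {
  "increments": [
    {"dx":0,"dy":-2.5,"dz":0,"ax":0,"ay":0,"az":0.02,"claw":1},
    {"dx":0.1,"dy":-5.5,"dz":0,"ax":0,"ay":0,"az":0.02,"claw":1},
    {"dx":0.1,"dy":-8,"dz":0,"ax":0,"ay":0,"az":0.02,"claw":1},
    {"dx":0.1,"dy":-8.8,"dz":-1.5,"ax":0,"ay":0,"az":0.02,"claw":1},
    {"dx":0.1,"dy":-8.8,"dz":-4,"ax":0,"ay":0,"az":0.02,"claw":1},
    {"dx":0.1,"dy":-8.8,"dz":-7,"ax":0,"ay":0,"az":0.02,"claw":1},
    {"dx":0.1,"dy":-8.8,"dz":-9.5,"ax":0,"ay":0,"az":0.02,"claw":1},
    {"dx":0.1,"dy":-8.8,"dz":-9.5,"ax":0,"ay":0,"az":0.02,"claw":1}
  ]
}}

```text
clock: 12.58
eef_pos: [522.9, -362.8, 81.6]
tool_rot: [-1.563, 0.01, 0.042]
force: [-0.6, 1.6, -2.4]
width: 52.8
```

```bash
python3 - <<'E'
from h import *
for n in("wrist",): snap(n,n+"12")
st()
E
```

```text
12.6333 [ 524.5 -364.    84.3] [-1.5653  0.0065  0.0416] [ 0.5  0.2 -2. ] 52.9
```

View pics/wrist12.png

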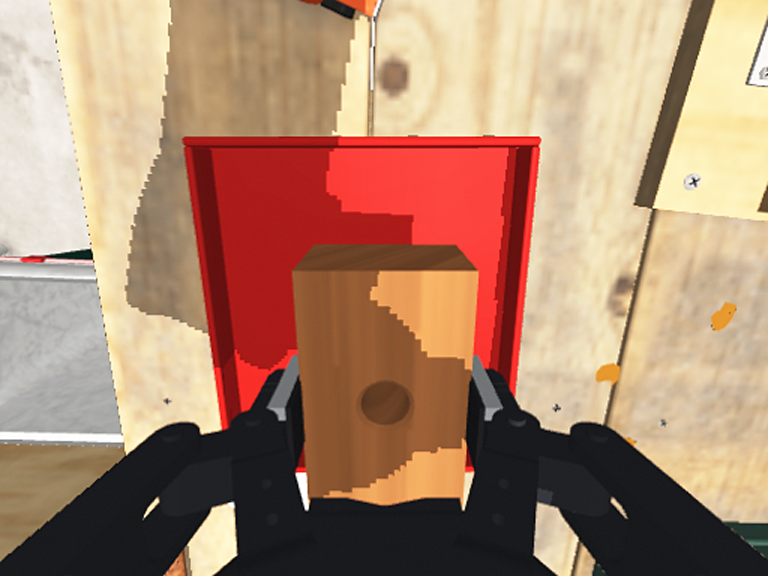

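Emit:
{"api": "servo_tool", "payload": {
  "increments": [
    {"dx":0.1,"dy":-0.5,"dz":-1.5,"ax":0,"ay":0,"az":0,"claw":1},
    {"dx":0.1,"dy":-0.7,"dz":-3,"ax":0,"ay":0,"az":0,"claw":1},
    {"dx":0.1,"dy":-0.7,"dz":-4.5,"ax":0,"ay":0,"az":0,"claw":1},
    {"dx":0.1,"dy":-0.7,"dz":-5,"ax":0,"ay":0,"az":0,"claw":1},
    {"dx":0.1,"dy":-0.7,"dz":-5,"ax":0,"ay":0,"az":0,"claw":1},
    {"dx":0.1,"dy":-0.7,"dz":-5,"ax":0,"ay":0,"az":0,"claw":1}
  ]
}}

```text
clock: 13.13
eef_pos: [528.2, -374.3, 37.9]
tool_rot: [-1.571, -0.0, 0.04]
force: [-0.2, 0.1, -1.7]
width: 52.4
```

```bash
python3 - <<'E'
from h import *
for n in("wrist","scene"): snap(n,n+"13")
st(); crop("scene13",320,150,460,300,4,"c13")
E
```

```text
13.2333 [ 528.6 -374.6   38.7] [-1.5718e+00 -1.5000e-03  4.0200e-02] [-0.3  0.  -0.8] 52.9
```

View pics/wrist13.png

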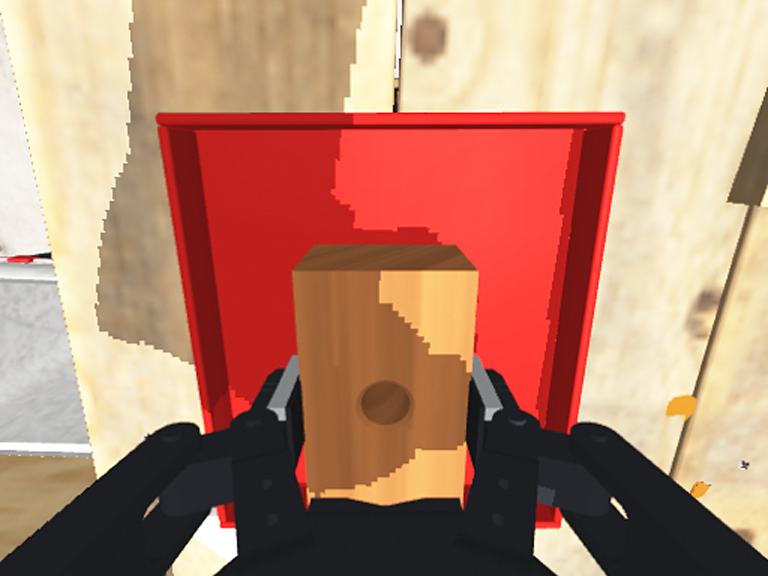

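View pics/c13.png

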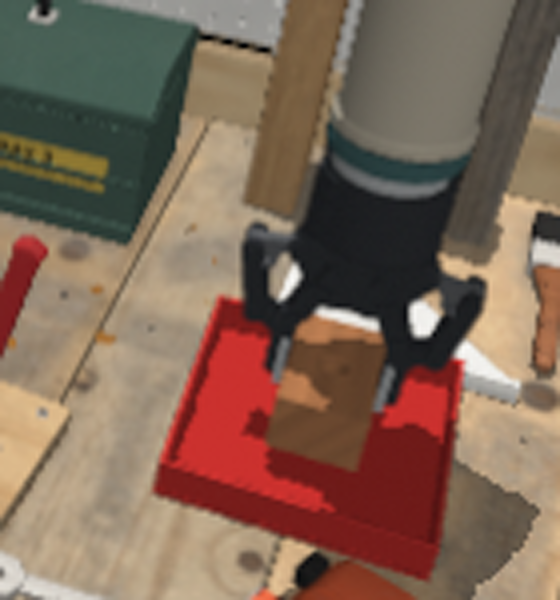

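Emit:
{"api": "servo_tool", "payload": {
  "increments": [
    {"dx":-0.2,"dy":0,"dz":-0.7,"ax":0,"ay":0,"az":0,"claw":1},
    {"dx":-0.2,"dy":0,"dz":-1.4,"ax":0,"ay":0,"az":0,"claw":1},
    {"dx":-0.2,"dy":0,"dz":-1.9,"ax":0,"ay":0,"az":0,"claw":1},
    {"dx":-0.2,"dy":0,"dz":-1.9,"ax":0,"ay":0,"az":0,"claw":1},
    {"dx":-0.2,"dy":0,"dz":-1.9,"ax":0,"ay":0,"az":0,"claw":1}
  ]
}}

```text
clock: 13.65
eef_pos: [525.7, -374.0, 18.3]
tool_rot: [-1.57, 0.0, 0.04]
force: [-0.3, -0.4, -1.7]
width: 53.0
```

Emit:
{"api": "servo_tool", "payload": {
  "increments": [
    {"dx":0,"dy":0,"dz":-0.1,"ax":0,"ay":0,"az":0,"claw":1},
    {"dx":0,"dy":0,"dz":-0.1,"ax":0,"ay":0,"az":0,"claw":1}
  ]
}}

```text
clock: 13.82
eef_pos: [525.8, -374.1, 18.0]
tool_rot: [-1.571, 0.0, 0.04]
force: [-1.0, 1.0, 2.7]
width: 53.0
```

Contact with the floor begins; a slight further press, then open part-way.

Emit:
{"api": "servo_tool", "payload": {
  "increments": [
    {"dx":0,"dy":0,"dz":-0.05,"ax":0,"ay":0,"az":0,"claw":1},
    {"dx":0,"dy":0,"dz":-0.05,"ax":0,"ay":0,"az":0,"claw":1},
    {"dx":0,"dy":0,"dz":0,"ax":0,"ay":0,"az":0,"claw":-0.4},
    {"dx":0,"dy":0,"dz":0,"ax":0,"ay":0,"az":0,"claw":-0.8},
    {"dx":0,"dy":0,"dz":0,"ax":0,"ay":0,"az":0,"claw":-0.8},
    {"dx":0,"dy":0,"dz":0,"ax":0,"ay":0,"az":0,"claw":-0.8},
    {"dx":0,"dy":0,"dz":0,"ax":0,"ay":0,"az":0,"claw":-0.8}
  ]
}}

```text
clock: 14.4
eef_pos: [525.9, -374.2, 17.6]
tool_rot: [-1.571, 0.0, 0.04]
force: [0.4, 0.6, -0.0]
width: 76.5
```

Emit:
{"api": "servo_tool", "payload": {
  "increments": [
    {"dx":0,"dy":0,"dz":1.5,"ax":0,"ay":0,"az":0,"claw":-0.8},
    {"dx":0,"dy":0,"dz":4,"ax":0,"ay":0,"az":0,"claw":-0.8},
    {"dx":0,"dy":0,"dz":8,"ax":0,"ay":0,"az":0,"claw":-0.8},
    {"dx":0,"dy":0,"dz":12,"ax":0,"ay":0,"az":0,"claw":-0.8},
    {"dx":0,"dy":0,"dz":16,"ax":0,"ay":0,"az":0,"claw":-0.8},
    {"dx":0,"dy":0,"dz":19,"ax":0,"ay":0,"az":0,"claw":-0.8},
    {"dx":0,"dy":0,"dz":19,"ax":0,"ay":0,"az":0,"claw":-0.8},
    {"dx":0,"dy":0,"dz":19,"ax":0,"ay":0,"az":0,"claw":-0.8}
  ]
}}

```text
clock: 15.07
eef_pos: [527.0, -374.9, 210.2]
tool_rot: [-1.574, -0.004, 0.04]
force: [0.3, 0.0, -1.0]
width: 76.8
```

```bash
python3 - <<'E'
from h import *
for n in("wrist","scene"): snap(n,n+"14")
st()
E
```

```text
15.1667 [ 525.2 -373.8  206.9] [-1.5699e+00  1.5000e-03  4.0100e-02] [-0.  -0.2 -0.1] 77.0
```

View pics/wrist14.png

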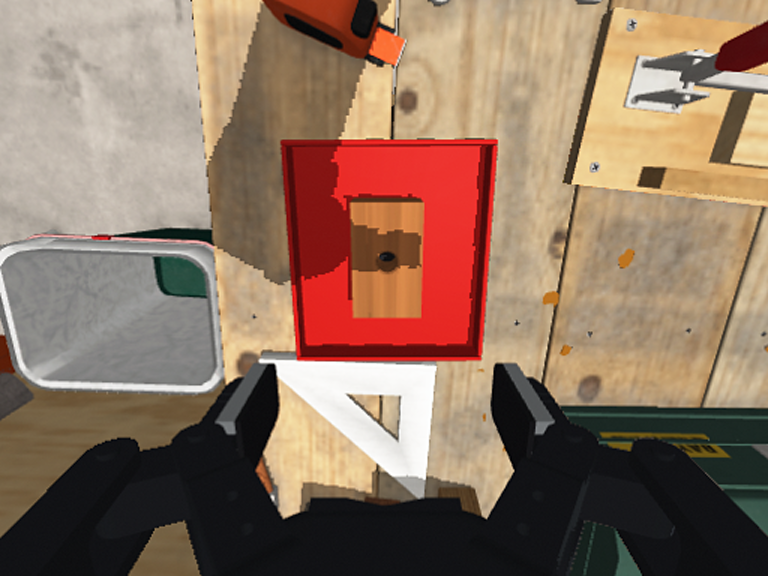

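View pics/scene14.png

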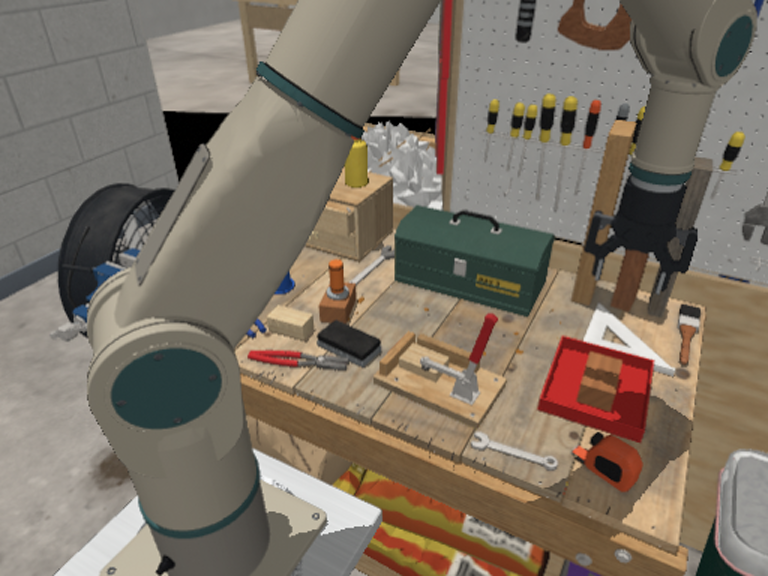

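Emit:
{"api": "servo_tool", "payload": {
  "increments": [
    {"dx":0,"dy":0,"dz":0,"ax":0,"ay":0,"az":0,"claw":-0.8},
    {"dx":0,"dy":0,"dz":0,"ax":0,"ay":0,"az":0,"claw":-0.8},
    {"dx":0,"dy":0,"dz":0,"ax":0,"ay":0,"az":0,"claw":-0.8},
    {"dx":0,"dy":0,"dz":0,"ax":0,"ay":0,"az":0,"claw":-0.8}
  ]
}}

```text
clock: 15.5
eef_pos: [525.6, -373.9, 206.8]
tool_rot: [-1.57, 0.001, 0.04]
force: [0.6, 0.5, 0.6]
width: 77.2
```

```bash
python3 - <<'E'
from h import *
st(); print(finish_job())
E
```

```text
15.5 [ 525.6 -373.9  206.8] [-1.5698e+00  1.3000e-03  4.0200e-02] [0.6 0.5 0.6] 77.2
the job is handed in; nothing more can be done
None
```

I put the orange-handled gauge's pin into the wide-holed block until the collar touched the block (about 11 N measured), and left it standing there. Then I set the tight-holed block in the middle of the red tray, released it and raised the arm clear. I handed the job in at 15.5 s.

In the last scene picture the gauge stands upright on its block, which is flat on the worktop. In the last wrist picture the other block lies flat in the tray, clear of its walls, and the measured tool force is near zero. `finish_job()` gives no verdict.

The cameras disagreed by about 2–5 mm in y on the parts' positions. For the pin and hole I therefore compared them directly in the same picture, and no other check failed.

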